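# Set the stirrer to 7 and start it

## Task

Stand the amber bottle upright in the middle of the stirrer's round plate, setting it down gently and letting go of it, not dropping it. Then turn the black knob on the sloping face of the control box until the number 7 stands in the middle of its little window and let go; only after that push the red-tipped lever on the same box over to its far side, away from the robot, as far as it goes. Do not knock over or shift the two small jars and the tin.

Things in the scene. Friction and masses are not known exactly. Their poses are not given: they have to be found in the camera images.
- bottle_center (a point): Amber bottle, black screw cap, white paper band; loose, 0.25 to 0.42 kg, 165 mm tall, upright on the table at the start. Point on its axis half-way up (82.5 mm over its foot); z axis up along it. Body 66 mm across up to 98 mm over the foot, shoulder to 116 mm, neck 32 mm across, cap 38 mm across from 141 to 165 mm.
- bottle: The same amber bottle; origin at the centre of its underside, z up along it.
- plate_top (a point): Centre of the upper face of the stirrer's round blue plate: 130 mm across, level, 75 mm over the table, on a fixed white box 170 x 170 x 60 mm. The bottle's foot belongs here.
- control_box: Fixed white box 200 mm deep (x), 260 wide (y). Origin at the centre of its underside; x from its front (robot side) to its back, y left as seen from the front, z up. At y -50 to 130 a blue face slopes up 24 degrees from (x -100, z 50) to (x 51, z 117 mm), outward normal (-0.407, 0, 0.914), with a flat top (z 117) behind. At y -130 to -50 a low wing, top at z 60 mm, carries the lever.
- window (a point): Centre of the window cut in the blue face, 34 mm wide and 30 mm up the slope, steel rim, a red tick above and below its middle. It lies 53 mm straight up the slope from the knob's axis. One black numeral, about 20 mm tall, shows in it at a time, upright as read from the box's front.
- knob_foot (a point): Where the knob's axis meets the blue face (box frame -27, 40, 82.5 mm). z axis: outward along the knob's axis, tilted 24 degrees from vertical to the box's front; x axis: along the bar, turning with it. The knob is a black bar 72 mm long, 22 thick, 7 to 47 mm above the face on a 20 mm stem; a white line on its top marks the +x end. Nothing else stands proud of the face.
- dial (a joint): Turn of knob and number disc, rad. Number n (0 to 9) is centred in the window at n x 0.6283 (7 at 4.398). Grows, and numbers count up, as the knob turns clockwise seen facing the sloping face; stops at 0 and 5.65. At 0 the bar's marked end points straight up the slope. Starts between 1.9 and 3.6. Drags with 0.12 N m and stays where it is left.
- lever (a joint): Lever on the low wing, rad: 0 leaning to the box's front (start), 1.0 right over to its back. Turns about the box's y axis; pivot at box frame (-40, -92, 82 mm), steel rod 10 mm thick, 80 mm from pivot to ball centre. Needs about 1 N at the ball and stays where it is left. It stands on a block 70 x 50 mm, 25 mm tall, on the wing.
- lever_tip (a point): Centre of the red ball, 26 mm across, at the end of the lever. In the box frame it is at (-78, -92, 152 mm) at the start and at (-2, -92, 152 mm) with the lever right over.
- vial_a_center (a point): Small clear jar with a red cap, 46 mm across and 75 mm tall; this point is half-way up. Bystander: leave alone.
- vial_b_center (a point): Small clear jar with a white cap and paper band, 52 mm across and 90 mm tall; this point is half-way up. Bystander: leave alone.
- tin_center (a point): Tin with a yellow band, 68 mm across and 80 mm tall; this point is half-way up. Bystander: leave alone.
There are look-alikes about, which are no part of the job. Of the things that look like the bottle, take the one that is nearest to the robot's base at the start.

How it is judged:
On the way, in this order (a step that is already met when the one before it is completed fails the run):
1. the bottle stands upright in the middle of the stirrer's plate (axis within 25 mm), released (horizontal distance between bottle_center and plate_top below 0.025 m and z of bottle_center in the frame of plate_top between 0.074 and 0.09 m and angle between bottle_center's own z axis and vertical below 0.1 rad and contact force between the fingers and bottle below 0.1 N), for 0.3 s.
2. the dial shows 7 in the middle of its window (within 0.13 rad), knob released (value of joint dial between 4.268 and 4.528 rad and contact force between the fingers and control_box below 0.1 N), for 0.3 s.
3. the lever is pushed right over (value of joint lever above 0.85 rad), for 0.2 s.
At the end, for the whole second after the job is handed in: The bottle stands upright and still on the stirrer's plate, its axis within 25 mm of the plate's centre and within 0.1 rad of vertical; the dial rests within 0.13 rad of the number 7; the lever is over by more than 0.85 rad; bottle, knob and lever are released (all of step 1 and all of step 2 and value of joint lever above 0.85 rad and linear speed of bottle below 0.02 m/s and not (velocity of joint dial above 0.05 rad/s) and not (velocity of joint dial below -0.05 rad/s)); the robot touches nothing.
It fails at once if the bottle is dropped (over 0.4 m/s while not held) or knocked over ((linear speed of bottle above 0.4 m/s and contact force between the fingers and bottle below 0.1 N) or angle between bottle_center's own z axis and vertical above 0.7 rad).
It fails at once if a jar or the tin is shifted by more than 25 mm or knocked over (distance of any of vial_a_center, vial_b_center, tin_center from where it was at the start of the episode above 0.025 m or angle between any of vial_a_center, vial_b_center, tin_center's own z axis and vertical above 0.4 rad).
It also fails if it takes over 72 s, if anything falls off the work surface, if the arm or the gripper's body presses on something with over 40 N, if the wrist force passes 120 N, or if a joint passes its speed limit or range.

## Robot

A 7-joint arm with a two-finger parallel gripper is mounted at the origin on the work surface. World frame = base frame: x ahead of the robot, y to its left, z up, the work surface at z = 0. Lengths are in m, angles in rad, forces in N, time in s.
With the tool pointing down it reaches from about 0.425 to 0.925 m from the base axis. Payload 6.8 kg.
Tool frame: the origin (TCP) lies midway between the tips of the shut fingers; the grasp point (between the pads) lies 19 mm behind it; z points along the fingers, y is the line along which they close (so a half turn about z gives the same grasp; the last joint's range is limited). The gripper opens to 85 mm and grips with 20 to 120 N. Pads are 22 mm wide; open, the fingers measure 114 mm over their backs; the gripper's body (76 mm by 85 mm) begins 54 mm behind the grasp point. The pads swing forward as they close: fully open they stand 13 mm farther back than shut.
Start: joints at [1.202, 0.477, 0.022, 1.555, -0.011, 1.109, -0.083], TCP at [0.174, -0.652, 0.231] pointing down, gripper open.
Joint ranges: [-2.96, 2.96], [-0.34, 2.1], [-1.41, 1.46], [0.24, 2.44], [-1.37, 4.51], [0.17, 1.92], [-2.96, 2.96]. Speed limits (rad/s): [2.39, 2.39, 3.14, 3.14, 3.14, 3.14, 3.14].

## Interface

Orientations are given as [roll, pitch, yaw] about the fixed x, y, z axes, in that order (R = Rz(yaw) Ry(pitch) Rx(roll)).
In Python, from plant import env gives the robot as it stands.
- The arm moves only by the tool drive_tool, never from a script. Its argument "targets" is a list of rows, each a list of 2 entries, a list of its own where there are three numbers: the shift along the tool's x, y, z scaled (see below), then the turn, a rotation vector about the tool's x, y, z scaled (see below). In form: [[[dx, dy, dz], [rx, ry, rz]], ...]. A call has 1 to 20 rows; each row shifts and turns the commanded pose from where the row before left it, along the tool's axes as they then stand; what a row does not reach is not made up. The controller multiplies each number of a shift by 400 mm and each number of a turn by pi rad. A row lasts 1/8 s, in which the tool goes at most 62.5 mm and 10.7 degrees, less where a joint would pass 70% of its speed; a pose out of reach is approached as far as the arm can. A call with a number of a shift or a turn outside -1 to 1 is refused whole. A call with a gripper value outside its range is refused whole. "jaw" is the opening, from 0 (shut) to 1 (fully open), set as the call begins (left out, the last holds). The fingers move at their own pace and stop on an object; "squeeze" is the grip in N (left out, the last holds). Time passes only in rows, so rows that do not move let the fingers close. It gives the time, the measured TCP pose, the force, the opening and the grip force at its end, in the units of the state.
- env.get_obs(): the state, without advancing time (a new reading comes with each control period).
- env.get_image(name): name is "scene" or "side" or "wrist"; returns (picture, depth): 384x512x3 uint8, red, green, blue; 384x512 float32, m along the optical axis (not along the pixel's ray), 0 where there is no reading.
- env.get_calibration(name): a dict with "fx", "fy", "cx", "cy" (pixels), "world_from_camera" (4x4, takes a point from camera to world coordinates); the wrist camera has in their place "tool_from_camera" (4x4, takes a point from camera to tool coordinates, whose origin is the TCP and whose axes are the flange's). Camera axes: x right, y down, z forward; pixel columns grow to the right and rows downward; lengths in m; the calibration is good to about 2 mm. A picture is of the moment at which its call begins: read the wrist's pose just before it. get_calibration takes no time and is no camera call.
- env.finish_job(): hands the job in; it is judged then, once.
The state is a dict: "clock": time; "joint_pos": joint angles; "qvel": joint speeds; "effort": joint torques, N m; "ee_pos": TCP position; "tcp_rot": TCP orientation; "wrist_force": force on the tool from outside, world axes, zero at the start; "wrist_torque": the same for the moment, N m; "finger_gap": opening from 0.0 (shut) to 1.0 (fully open); "finger_force": force on a finger pad.
Only numpy, scipy, OpenCV 4.12 (cv2) and the standard library are available. Lean on these libraries where they do the work, as an engineer would, in place of code of your own. Each camera call takes 0.05 s, during which the arm holds its last target. There are 200 camera calls.

## Working session

There is one attempt and no reset: what is moved stays moved. The work goes in short steps, Python scripts to look and compute and a tool call to move; the robot and the scene stay as the last step left them, time stands still between calls to the robot, and variables do not carry over. Pictures are saved under pics/ and viewed, at most 10 in all, crops included, and the job is handed in when it is done.

Besides the shell and the picture viewer there is one more tool, called after ">>>" as name(argument=value, ...), one argument or row to a line, values as JSON. drive_tool: Moves the arm, as the interface text tells. Its arguments: {"type":"object","properties":{"targets":{"type":"array","items":{"type":"array"}},"jaw":{"type":"number"},"squeeze":{"type":"number"}},"required":["targets"]}

```bash
mkdir -p pics
cat > h.py <<'E'
import numpy as np, cv2
from plant import env
from scipy.spatial.transform import Rotation as R
def grab(n):
    o=env.get_obs(); im,d=env.get_image(n); c=env.get_calibration(n)
    if n=="wrist":
        T=np.eye(4);T[:3,:3]=rot(o);T[:3,3]=o["ee_pos"];T=T@np.array(c["tool_from_camera"])
    else: T=np.array(c["world_from_camera"])
    return im,d,c,T
def rot(o):
    r=np.array(o["tcp_rot"]); 
    return r if r.shape==(3,3) else (R.from_euler('xyz',r).as_matrix() if r.size==3 else R.from_quat(r).as_matrix())
def cloud(d,c,T):
    v,u=np.mgrid[:384,:512]
    p=np.stack([(u-c["cx"])/c["fx"]*d,(v-c["cy"])/c["fy"]*d,d],-1)@T[:3,:3].T+T[:3,3]
    p[d==0]=np.nan; return p
E
python3 - <<'E'
from h import *
o=env.get_obs(); print({k:np.round(v,3).tolist() for k,v in o.items()})
ims=[]
for n in("scene","side"):
    im,d,c,T=grab(n); np.savez(n,im=im,d=d,p=cloud(d,c,T)); print(n,np.round(T,3).tolist(),c["fx"])
    cv2.imwrite(f"pics/{n}.png",cv2.resize(im[:,:,::-1],(800,600)))
E
```

```text
{'clock': 0.0, 'joint_pos': [1.202, 0.478, 0.022, 1.556, -0.012, 1.109, -0.083], 'qvel': [0.002, -0.001, -0.001, -0.002, -0.001, -0.001, -0.0], 'effort': [-0.0, -59.646, 1.608, -28.12, 0.012, 0.009, -0.0], 'ee_pos': [0.174, -0.652, 0.23], 'tcp_rot': [-3.14, 0.0, 0.261], 'wrist_force': [-0.422, 0.854, 0.547], 'wrist_torque': [0.042, -0.001, -0.017], 'finger_force': 0.0, 'finger_gap': 0.997}
scene [[0.816, 0.453, -0.359, 0.94], [0.578, -0.654, 0.487, -0.488], [-0.014, -0.605, -0.796, 0.867], [0.0, 0.0, 0.0, 1.0]] 357.2078950982636
side [[-0.975, -0.134, 0.177, 0.453], [-0.222, 0.543, -0.81, 0.706], [0.013, -0.829, -0.559, 0.63], [0.0, 0.0, 0.0, 1.0]] 402.59518598232927
```

View pics/scene.png

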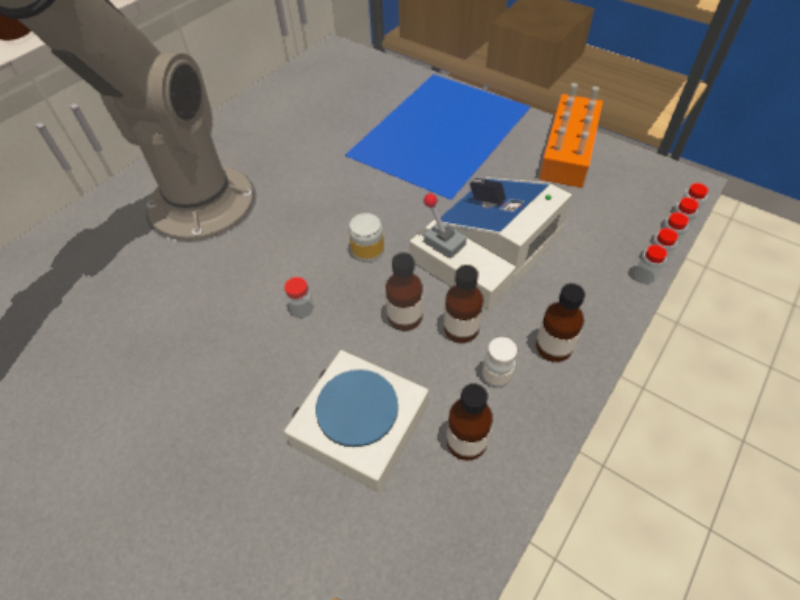

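View pics/side.png

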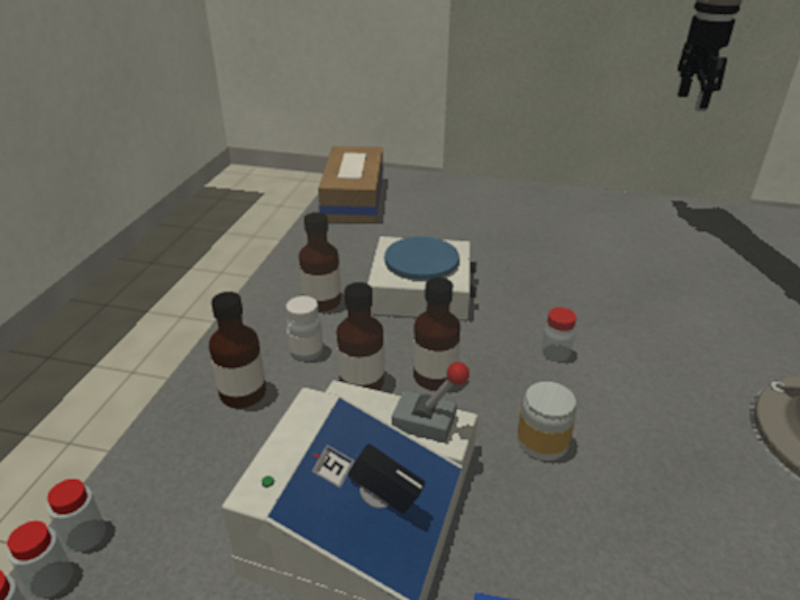

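Scene view: four amber bottles, at about (403,290), (463,305), (560,325) and (468,425). The stirrer plate is at (357,408), the box at (490,230), and the red ball at (431,200). Side view: the window shows about 5, and the bar's white end points to the robot side. Next I'll measure positions.

```bash
cat > m.py <<'E'
from h import *
from scipy import ndimage as nd
for n in("scene","side"):
    f=np.load(n+".npz"); p=f["p"]; hsv=cv2.cvtColor(f["im"],cv2.COLOR_RGB2HSV); z=p[...,2]
    ok=(np.hypot(p[...,0],p[...,1])<1.2)&(p[...,0]>0.2)&(p[...,0]<1.2)
    def blobs(m,name,mn=12):
        l,k=nd.label(m)
        for i in range(1,k+1):
            q=p[l==i]
            if len(q)>=mn:
                (cx,cy),r=cv2.minEnclosingCircle(q[:,:2].astype(np.float32))
                print(n,name,len(q),"circ",np.round([cx,cy,r],4),"med",np.round(np.median(q,0),4))
    blobs(ok&(abs(z-.165)<.006),"cap165")
    H,S,V=hsv[...,0],hsv[...,1],hsv[...,2]
    blue=(H>95)&(H<125)&(S>80)
    blobs(ok&blue&(abs(z-.075)<.006),"plate",60)
    blobs(ok&(abs(z-.075)<.006)&((H<8)|(H>172))&(S>120),"vialA",8)
    blobs(ok&(abs(z-.09)<.005)&(S<60),"z90",15); blobs(ok&(abs(z-.08)<.005)&(S<90)&~blue,"z80",30)
    blobs(ok&((H<6)|(H>174))&(S>140)&(z>.12),"ball",6)
    m=ok&blue&(z>.04)&(z<.125)&(p[...,1]>-.4); l,k=nd.label(m)
    for i in range(1,k+1):
        q=p[l==i]
        if len(q)<150: continue
        c=np.median(q,0); w=np.ones(len(q),bool)
        for _ in range(4):
            c=q[w].mean(0); N=np.linalg.svd(q[w]-c)[2][2]; N*=np.sign(N[2]); w=abs((q-c)@N)<.004
        print(n,"face",len(q),w.sum(),np.round(c,4),"N",np.round(N,3),"yawx",np.arctan2(-N[1],-N[0]))
        a=np.arctan2(-N[1],-N[0]); Rz=np.array([[np.cos(a),-np.sin(a)],[np.sin(a),np.cos(a)]]); b=q[w][:,:2]@Rz
        print("  extents box-axes pct",np.round(np.percentile(b,[1,99],axis=0),4).tolist())
        rect=cv2.minAreaRect(q[w][:,:2].astype(np.float32)); print("  rect",rect)
E
python3 m.py
```

```text
scene cap165 38 circ [0.5135 0.1613 0.0124] med [0.5154 0.1593 0.1632]
scene cap165 139 circ [0.5652 0.0034 0.0195] med [0.5665 0.0021 0.1655]
scene cap165 151 circ [0.6675 0.0411 0.0198] med [0.6687 0.0392 0.1655]
scene cap165 166 circ [0.8281 0.1037 0.0198] med [0.828  0.1022 0.1656]
scene cap165 227 circ [ 0.7935 -0.1417  0.0196] med [ 0.7934 -0.1432  0.1655]
scene plate 110 circ [0.55   0.2493 0.0431] med [0.5523 0.243  0.074 ]
scene plate 1944 circ [ 0.6346 -0.2187  0.0639] med [ 0.6366 -0.2223  0.0757]
scene vialA 79 circ [0.9079 0.5792 0.0197] med [0.9079 0.5763 0.075 ]
scene vialA 86 circ [0.907  0.5225 0.0203] med [0.9062 0.5206 0.0749]
scene vialA 94 circ [0.905  0.4695 0.0191] med [0.9048 0.467  0.0749]
scene vialA 96 circ [0.9027 0.4144 0.0184] med [0.902  0.4128 0.0747]
scene vialA 107 circ [0.8993 0.3593 0.0199] med [0.9006 0.3564 0.0747]
scene vialA 142 circ [ 0.3916 -0.0939  0.0205] med [ 0.3941 -0.0951  0.0756]
scene z90 20 circ [0.5795 0.2814 0.0128] med [0.5796 0.2792 0.0894]
scene z90 18 circ [0.7082 0.3184 0.0231] med [0.7072 0.3161 0.0902]
scene z90 172 circ [0.
[... 3239 characters left out ...]
] med [0.5694 0.3019 0.0821]
side z80 332 circ [0.6366 0.3712 0.0723] med [0.6271 0.3738 0.0799]
side ball 146 circ [0.5124 0.1648 0.012 ] med [0.5114 0.1696 0.1596]
side face 881 878 [ 0.6305 -0.2107  0.0764] N [-0.001  0.003  1.   ] yawx -1.2753653418554807
  extents box-axes pct [[0.3307, 0.4828], [0.4453, 0.6004]]
  rect ((0.6309487223625183, -0.2146490216255188), (0.12213899195194244, 0.12154199182987213), 14.484936714172363)
side face 7037 7019 [0.5771 0.3029 0.0829] N [-0.405  0.038  0.914] yawx -0.09472432865269474
  extents box-axes pct [[0.4746, 0.2595], [0.6213, 0.4259]]
  rect ((0.5779842734336853, 0.2884792685508728), (0.1720106452703476, 0.14973439276218414), 84.62914276123047)
```

>>> drive_tool(
  targets=[
    [[0.0683, -0.0666, 0], [0, 0, 0]],
    [[0.0683, -0.0666, 0], [0, 0, 0]],
    [[0.0683, -0.0666, 0], [0, 0, 0]],
    [[0.0683, -0.0666, 0], [0, 0, 0]],
    [[0.0683, -0.0666, 0], [0, 0, 0]],
    [[0.0683, -0.0666, 0], [0, 0, 0]],
    [[0.0683, -0.0666, 0], [0, 0, 0]],
    [[0.0683, -0.0666, 0], [0, 0, 0]],
    [[0.0683, -0.0666, 0], [0, 0, 0]],
    [[0.0683, -0.0666, 0], [0, 0, 0]],
    [[0.0683, -0.0666, 0], [0, 0, 0]],
    [[0.0683, -0.0666, 0], [0, 0, 0]],
    [[0.0683, -0.0666, 0], [0, 0, 0]],
    [[0.0683, -0.0666, 0], [0, 0, 0]],
    [[0.0683, -0.0666, 0], [0, 0, 0]],
    [[0.0683, -0.0666, 0], [0, 0, 0]],
    [[0.0683, -0.0666, 0], [0, 0, 0]],
    [[0.0683, -0.0666, 0], [0, 0, 0]],
    [[0.0683, -0.0666, 0], [0, 0, 0]],
    [[0.0683, -0.0666, 0], [0, 0, 0]],
  ],
  jaw=1,
)

```text
clock: 2.6
ee_pos: [0.5649, 0.0044, 0.231]
tcp_rot: [-3.142, 0.001, 0.261]
wrist_force: [0.7, 0.3, 0.4]
finger_gap: 1.001
finger_force: 0.0
```

```bash
cat >> h.py <<'E'
def go(P,Rt=None):
    o=env.get_obs(); r=rot(o); print("joints",np.round(o["joint_pos"],2),"pos",np.round(o["ee_pos"],4),"shift/400",np.round(r.T@(np.array(P)-o["ee_pos"])/.4,4))
    if Rt is not None: print("turn/pi",np.round(R.from_matrix(r.T@Rt).as_rotvec()/np.pi,4))
E
python3 - <<'E'
from h import *
im,d,c,T=grab("wrist"); p=cloud(d,c,T); m=abs(p[...,2]-.165)<.006
from scipy import ndimage as nd
l,k=nd.label(m)
for i in range(1,k+1):
    q=p[l==i]
    if len(q)>40: print(len(q),cv2.minEnclosingCircle(q[:,:2].astype(np.float32)))
go([.565,.004,.131])
E
```

```text
2934 ((0.6671579480171204, 0.04184099659323692), 0.01896119862794876)
1905 ((0.5652182102203369, 0.0037505263462662697), 0.019128525629639626)
551 ((0.5139024257659912, 0.1615319401025772), 0.010873569175601006)
joints [ 0.19  0.33 -0.39  1.8   0.14  1.04 -1.56] pos [0.567  0.0105 0.2313] shift/400 [-0.0097  0.0153  0.2506]
```

>>> drive_tool(
  targets=[
    [[0, 0, 0], [0, 0, 0]],
    [[0, 0, 0], [0, 0, 0]],
  ],
)

```text
clock: 2.9
ee_pos: [0.564, 0.0022, 0.2309]
tcp_rot: [3.141, 0.001, 0.26]
wrist_force: [-0.6, -0.4, 0.1]
finger_gap: 0.996
finger_force: 0.0
```

>>> drive_tool(
  targets=[
    [[0.0034, -0.003, 0.03], [0, 0, 0]],
    [[0, 0, 0.05], [0, 0, 0]],
    [[0, 0, 0.05], [0, 0, 0]],
    [[0, 0, 0.05], [0, 0, 0]],
    [[0, 0, 0.04], [0, 0, 0]],
    [[0, 0, 0.03], [0, 0, 0]],
    [[0, 0, 0], [0, 0, 0]],
    [[0, 0, 0], [0, 0, 0]],
  ],
)

```text
clock: 3.9
ee_pos: [0.5661, 0.005, 0.1318]
tcp_rot: [3.141, -0.001, 0.261]
wrist_force: [-0.5, 1.4, -0.1]
finger_gap: 1.001
finger_force: 0.0
```

>>> drive_tool(
  targets=[
    [[0, 0, 0], [0, 0, 0]],
    [[0, 0, 0], [0, 0, 0]],
    [[0, 0, 0], [0, 0, 0]],
    [[0, 0, 0], [0, 0, 0]],
    [[0, 0, 0], [0, 0, 0]],
    [[0, 0, 0], [0, 0, 0]],
    [[0, 0, 0], [0, 0, 0]],
    [[0, 0, 0], [0, 0, 0]],
  ],
  jaw=0,
  squeeze=50,
)

```text
clock: 4.9
ee_pos: [0.5661, 0.0049, 0.1318]
tcp_rot: [3.141, -0.001, 0.261]
wrist_force: [0.9, -0.2, 5.9]
finger_gap: 0.432
finger_force: 49.9
```

>>> drive_tool(
  targets=[
    [[0, 0, -0.01], [0, 0, 0]],
    [[0, 0, -0.02], [0, 0, 0]],
    [[0, 0, -0.03], [0, 0, 0]],
    [[0, 0, -0.04], [0, 0, 0]],
    [[0, 0, -0.04], [0, 0, 0]],
    [[0, 0, -0.04], [0, 0, 0]],
    [[0, 0, -0.04], [0, 0, 0]],
    [[0, 0, -0.04], [0, 0, 0]],
    [[0, 0, -0.03], [0, 0, 0]],
    [[0, 0, -0.02], [0, 0, 0]],
    [[0, 0, -0.01], [0, 0, 0]],
    [[0, 0, 0], [0, 0, 0]],
    [[0, 0, 0], [0, 0, 0]],
  ],
)

```text
clock: 6.52
ee_pos: [0.5653, 0.005, 0.2588]
tcp_rot: [-3.141, 0.001, 0.261]
wrist_force: [0.0, 0.5, -4.1]
finger_gap: 0.429
finger_force: 50.4
```

Run:
```python
from h import *
go([.6335,-.2170,.255])
```

```text
joints [ 0.2   0.3  -0.39  1.77  0.13  1.1  -1.54] pos [0.5653 0.005  0.2588] shift/400 [0.0216 0.5801 0.0093]
```

>>> drive_tool(
  targets=[
    [[0, 0.01, 0], [0, 0, 0]],
    [[0, 0.02, 0], [0, 0, 0]],
    [[0, 0.03, 0], [0, 0, 0]],
    [[0.002, 0.0418, 0], [0, 0, 0]],
    [[0.002, 0.0418, 0], [0, 0, 0]],
    [[0.002, 0.0418, 0], [0, 0, 0]],
    [[0.002, 0.0418, 0], [0, 0, 0]],
    [[0.002, 0.0418, 0], [0, 0, 0]],
    [[0.002, 0.0418, 0], [0, 0, 0]],
    [[0.002, 0.0418, 0], [0, 0, 0]],
    [[0.002, 0.0418, 0], [0, 0, 0]],
    [[0.002, 0.0418, 0], [0, 0, 0]],
    [[0.002, 0.0418, 0], [0, 0, 0]],
    [[0.002, 0.0418, 0], [0, 0, 0]],
    [[0, 0.03, 0], [0, 0, 0]],
    [[0, 0.02, 0], [0, 0, 0]],
    [[0, 0.01, 0], [0, 0, 0]],
    [[0, 0, 0], [0, 0, 0]],
    [[0, 0, 0], [0, 0, 0]],
    [[0, 0, 0], [0, 0, 0]],
  ],
)

```text
clock: 9.02
ee_pos: [0.6339, -0.2162, 0.2594]
tcp_rot: [-3.141, -0.0, 0.262]
wrist_force: [0.3, 0.6, -4.3]
finger_gap: 0.429
finger_force: 50.5
```

Run:
```python
from h import *
go([.6335,-.2170,.209])
im,d,c,T=grab("scene"); go([.6335,-.2170,.209])
cv2.imwrite("pics/lift.png",cv2.resize(im[180:330,130:330,::-1],(800,600)))
```

```text
joints [ 0.44  0.46 -0.29  1.52  0.14  1.18 -1.18] pos [ 0.6339 -0.2162  0.2594] shift/400 [-0.0016  0.0015  0.126 ]
joints [ 0.44  0.46 -0.29  1.52  0.14  1.18 -1.18] pos [ 0.6339 -0.2164  0.2594] shift/400 [-0.0015  0.0012  0.126 ]
```

View pics/lift.png

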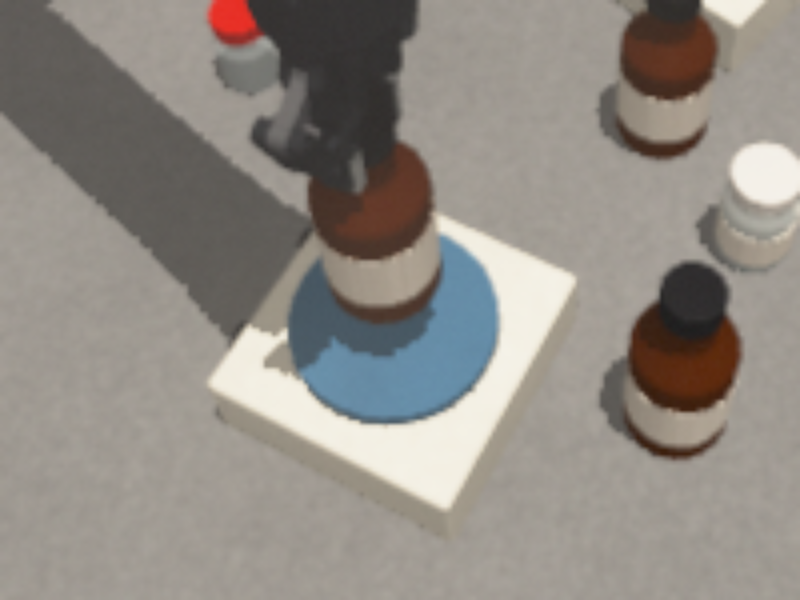

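The crop shows the bottle hanging upright in the jaws, with its foot at (380,310), over the plate at (393,315). Next I'll lower it.

>>> drive_tool(
  targets=[
    [[0, 0, 0.01], [0, 0, 0]],
    [[0, 0, 0.02], [0, 0, 0]],
    [[0, 0, 0.03], [0, 0, 0]],
    [[0, 0, 0.03], [0, 0, 0]],
    [[0, 0, 0.02], [0, 0, 0]],
    [[0, 0, 0.008], [0, 0, 0]],
    [[0, 0, 0.003], [0, 0, 0]],
    [[0, 0, 0], [0, 0, 0]],
    [[0, 0, 0], [0, 0, 0]],
  ],
)

```text
clock: 10.2
ee_pos: [0.6342, -0.2169, 0.2114]
tcp_rot: [3.141, -0.001, 0.261]
wrist_force: [0.1, -1.0, -3.9]
finger_gap: 0.432
finger_force: 50.5
```

>>> drive_tool(
  targets=[
    [[0, 0, 0.003], [0, 0, 0]],
    [[0, 0, 0.003], [0, 0, 0]],
    [[0, 0, 0], [0, 0, 0]],
  ],
)

```text
clock: 10.58
ee_pos: [0.6338, -0.2168, 0.2083]
tcp_rot: [-3.141, 0.0, 0.261]
wrist_force: [0.6, 0.3, -4.5]
finger_gap: 0.433
finger_force: 50.5
```

>>> drive_tool(
  targets=[
    [[0, 0, 0.002], [0, 0, 0]],
    [[0, 0, 0.002], [0, 0, 0]],
    [[0, 0, 0], [0, 0, 0]],
  ],
)

```text
clock: 10.95
ee_pos: [0.634, -0.2168, 0.2069]
tcp_rot: [3.142, -0.0, 0.261]
wrist_force: [0.5, -0.0, -3.8]
finger_gap: 0.433
finger_force: 50.6
```

>>> drive_tool(
  targets=[
    [[0, 0, 0.002], [0, 0, 0]],
    [[0, 0, 0], [0, 0, 0]],
    [[0, 0, 0], [0, 0, 0]],
  ],
)

```text
clock: 11.32
ee_pos: [0.6343, -0.2169, 0.2069]
tcp_rot: [3.141, -0.001, 0.261]
wrist_force: [-0.5, 1.0, 2.8]
finger_gap: 0.432
finger_force: 51.1
```

>>> drive_tool(
  targets=[
    [[0, 0, 0], [0, 0, 0]],
    [[0, 0, 0], [0, 0, 0]],
    [[0, 0, 0], [0, 0, 0]],
    [[0, 0, 0], [0, 0, 0]],
    [[0, 0, 0], [0, 0, 0]],
    [[0, 0, 0], [0, 0, 0]],
    [[0, 0, 0], [0, 0, 0]],
    [[0, 0, 0], [0, 0, 0]],
  ],
  jaw=1,
)

```text
clock: 12.32
ee_pos: [0.6339, -0.2168, 0.2061]
tcp_rot: [3.142, 0.0, 0.261]
wrist_force: [-1.1, 1.1, 0.5]
finger_gap: 1.001
finger_force: 0.0
```

>>> drive_tool(
  targets=[
    [[0, 0, -0.02], [0, 0, 0]],
    [[0, 0, -0.03], [0, 0, 0]],
    [[0, 0, -0.04], [0, 0, 0]],
    [[0, 0, -0.05], [0, 0, 0]],
    [[0, 0, -0.05], [0, 0, 0]],
    [[0, 0, -0.04], [0, 0, 0]],
    [[0, 0, -0.02], [0, 0, 0]],
    [[0, 0, 0], [0, 0, 0]],
    [[0, 0, 0], [0, 0, 0]],
  ],
)

```text
clock: 13.45
ee_pos: [0.6335, -0.2167, 0.3053]
tcp_rot: [-3.141, 0.001, 0.261]
wrist_force: [-1.0, 0.1, -0.2]
finger_gap: 1.004
finger_force: 0.0
```

Run:
```python
from h import *
from scipy import ndimage as nd
for n in("scene","side"):
    im,d,c,T=grab(n); p=cloud(d,c,T); np.savez(n+"2",im=im,d=d,p=p)
    l,k=nd.label((abs(p[...,2]-.2405)<.006)&(np.hypot(p[...,0]-.634,p[...,1]+.217)<.06))
    for i in range(1,k+1):
        q=p[l==i]
        if len(q)>20: print(n,len(q),cv2.minEnclosingCircle(q[:,:2].astype(np.float32)),np.median(q,0))
    if n=="side": cv2.imwrite("pics/side2.png",cv2.resize(im[230:380,130:330,::-1],(800,600),interpolation=cv2.INTER_CUBIC))
```

```text
scene 233 ((0.633637011051178, -0.21824705600738525), 0.01908201165497303) [ 0.63480507 -0.21887515  0.24036208]
side 108 ((0.6321455836296082, -0.21810957789421082), 0.02151963673532009) [ 0.63257089 -0.21139072  0.24080733]
```

View pics/side2.png

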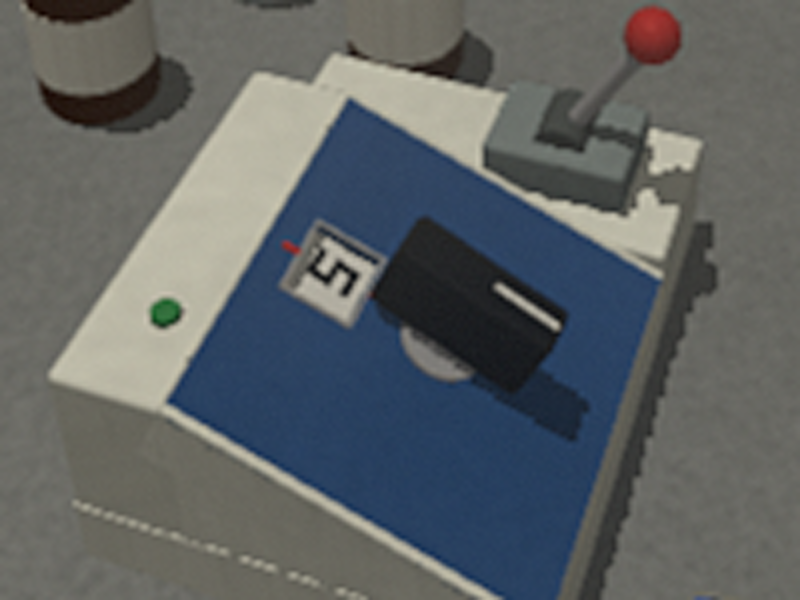

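The bottle stands centred: its cap is within 2 mm of the plate axis and at the right height. In the crop the window (335,270) shows 5, and the bar's white mark (530,305) points toward the front. Next I'll measure the bar's angle.

```bash
cat > k.py <<'E'
from h import *
a=-.0945
Rb=R.from_euler('z',a).as_matrix(); B=np.array([.5989,.2465,0])
N=Rb@[-.4067,0,.9135]; U=Rb@[.9135,0,.4067]; Y=Rb@[0,1.,0]; F=B+Rb@[-.027,.040,.0825]
def knob(p):
    q=(p-F).reshape(-1,3); q=q[~np.isnan(q[:,0])]; h=q@N; s=np.stack([q@U,-(q@Y)],1)  # up slope, right
    near=np.hypot(*s.T)<.05
    m=near&(h>.040)&(h<.054); print("top h",np.median(h[m]),m.sum())
    r=cv2.minAreaRect(s[m].astype(np.float32)); print(r)
    b=np.hypot(s[:,0],s[:,1]); ff=(b<.12)&(b>.045)&(abs(h)<.008); print("face h",np.median(h[ff]))
    x=s[m]-s[m].mean(0); v=np.linalg.svd(x,full_matrices=False)[2][0]; print("pca dial mod pi",np.arctan2(v[1],v[0])%np.pi)
if __name__=="__main__":
    print("F",F)
    for n in("scene2","side2"): knob(np.load(n+".npz")["p"])
E
python3 k.py
```

```text
F [0.57579485 0.28886923 0.0825    ]
top h 0.046740433019679145 111
((0.0023199133574962616, 0.0008515622466802597), (0.07119455933570862, 0.022676965221762657), 4.071805477142334)
face h 0.00024031159954629425
pca dial mod pi 0.03621742331356237
top h 0.04700443966697334 603
((0.0008919611573219299, -0.0006610052660107613), (0.07172499597072601, 0.02324891835451126), 5.104936122894287)
face h 0.00021482202292668208
pca dial mod pi 0.08230832579331038
```

```bash
cat >> k.py <<'E'
F=F+.0015*U
def Rk(th):  # tool rot, x along -marked end... chosen so x = marked direction d
    d=np.cos(th)*U-np.sin(th)*Y; z=-N; return np.stack([d,np.cross(z,d),z],1)
E
python3 - <<'E'
from k import *
P=F+.16*N; print(P,R.from_matrix(Rk(3.22)).as_euler('xyz'))
go(P+[0,0,.07],Rk(3.22))
E
```

```text
[0.51237732 0.29488009 0.22927005] [3.10673279 0.41749648 2.96129568]
joints [ 0.44  0.43 -0.29  1.46  0.13  1.27 -1.17] pos [ 0.6335 -0.2168  0.3052] shift/400 [ 0.0372 -1.314   0.0158]
turn/pi [-0.1828 -0.0256 -0.8451]
```

>>> drive_tool(
  targets=[
    [[0, -0.02, 0], [0, 0, 0]],
    [[0, -0.04, 0], [0, 0, 0]],
    [[0, -0.06, 0], [0, 0, 0]],
    [[0.0027, -0.0767, 0], [0, 0, 0]],
    [[0.0027, -0.0767, 0], [0, 0, 0]],
    [[0.0027, -0.0767, 0], [0, 0, 0]],
    [[0.0027, -0.0767, 0], [0, 0, 0]],
    [[0.0027, -0.0767, 0], [0, 0, 0]],
    [[0.0027, -0.0767, 0], [0, 0, 0]],
    [[0.0027, -0.0767, 0], [0, 0, 0]],
    [[0.0027, -0.0767, 0], [0, 0, 0]],
    [[0.0027, -0.0767, 0], [0, 0, 0]],
    [[0.0027, -0.0767, 0], [0, 0, 0]],
    [[0.0027, -0.0767, 0], [0, 0, 0]],
    [[0.0027, -0.0767, 0], [0, 0, 0]],
    [[0.0027, -0.0767, 0], [0, 0, 0]],
    [[0.0027, -0.0767, 0], [0, 0, 0]],
    [[0, -0.06, 0], [0, 0, 0]],
    [[0, -0.04, 0], [0, 0, 0]],
    [[0, -0.02, 0], [0, 0, 0]],
  ],
)

```text
clock: 16.05
ee_pos: [0.512, 0.296, 0.3063]
tcp_rot: [3.142, -0.0, 0.263]
wrist_force: [-0.3, -0.5, -0.3]
finger_gap: 0.996
finger_force: 0.0
```

>>> drive_tool(
  targets=[
    [[0, 0, 0], [0, 0, -0.0477]],
    [[0, 0, 0], [0, 0, -0.0477]],
    [[0, 0, 0], [0, 0, -0.0477]],
    [[0, 0, 0], [0, 0, -0.0477]],
    [[0, 0, 0], [0, 0, -0.0477]],
    [[0, 0, 0], [0, 0, -0.0477]],
    [[0, 0, 0], [0, 0, -0.0477]],
    [[0, 0, 0], [0, 0, -0.0477]],
    [[0, 0, 0], [0, 0, -0.0477]],
    [[0, 0, 0], [0, 0, -0.0477]],
    [[0, 0, 0], [0, 0, -0.0477]],
    [[0, 0, 0], [0, 0, -0.0477]],
    [[0, 0, 0], [0, 0, -0.0477]],
    [[0, 0, 0], [0, 0, -0.0477]],
    [[0, 0, 0], [0, 0, -0.0477]],
    [[0, 0, 0], [0, 0, -0.0477]],
    [[0, 0, 0], [0, 0, -0.0477]],
    [[0, 0, 0], [0, 0, -0.0477]],
    [[0, 0, 0], [0, 0, 0]],
    [[0, 0, 0], [0, 0, 0]],
  ],
)

```text
clock: 18.55
ee_pos: [0.5132, 0.2944, 0.306]
tcp_rot: [-3.141, 0.0, 2.955]
wrist_force: [0.1, 0.3, 0.4]
finger_gap: 1.0
finger_force: 0.0
```

Run:
```python
from k import *
go(F+.16*N,Rk(3.22))
```

```text
joints [ 0.14  0.47 -1.05  1.62  0.42  1.3   0.41] pos [0.5132 0.2944 0.306 ] shift/400 [0.0022 0.0008 0.1919]
turn/pi [-0.0115 -0.1328 -0.0044]
```

>>> drive_tool(
  targets=[
    [[0, 0, 0], [-0.0023, -0.0266, -0.0009]],
    [[0, 0, 0], [-0.0023, -0.0266, -0.0009]],
    [[0, 0, 0], [-0.0023, -0.0266, -0.0009]],
    [[0, 0, 0], [-0.0023, -0.0266, -0.0009]],
    [[0, 0, 0], [-0.0023, -0.0266, -0.0009]],
    [[0, 0, 0], [0, 0, 0]],
    [[0, 0, 0], [0, 0, 0]],
  ],
)

```text
clock: 19.42
ee_pos: [0.5135, 0.2946, 0.3064]
tcp_rot: [3.106, 0.417, 2.963]
wrist_force: [0.2, -0.5, -0.6]
finger_gap: 0.999
finger_force: 0.0
```

Run:
```python
from k import *
im,d,c,T=grab("wrist"); p=cloud(d,c,T); knob(p)
cv2.imwrite("pics/w.png",cv2.resize(im[...,::-1],(640,480)))
go(F+.08*N,Rk(3.22))
```

```text
top h 0.04598868168649167 1305
((-0.0018526948988437653, -0.0006091669201850891), (0.07061837613582611, 0.021631598472595215), 3.92471981048584)
face h -0.0009710438976586137
pca dial mod pi 0.0784584713739125
joints [ 0.08  0.26 -1.02  1.88  0.69  0.99  0.15] pos [0.5138 0.2945 0.3064] shift/400 [ 0.0813 -0.0064  0.3746]
turn/pi [ 0.0005 -0.0002  0.0004]
```

View pics/w.png

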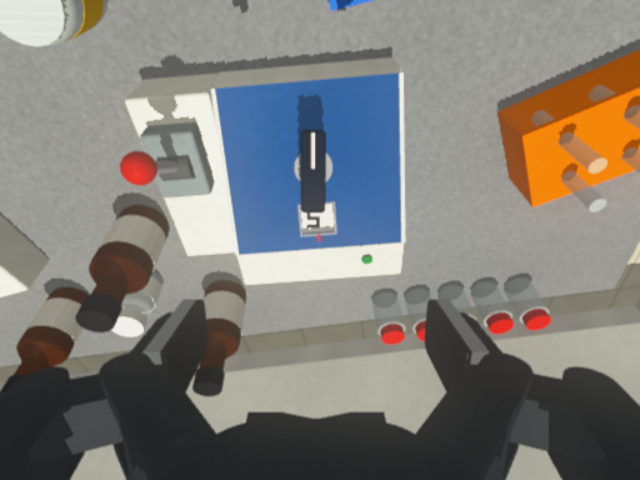

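The wrist view shows the bar at (313,170), aligned midway between the fingers. The window at (318,218) is just past 5, which fits a dial angle of 3.22. Now I'll approach.

>>> drive_tool(
  targets=[
    [[0.01, -0.0008, 0.0468], [0, 0, 0]],
    [[0.01, -0.0008, 0.0468], [0, 0, 0]],
    [[0.01, -0.0008, 0.0468], [0, 0, 0]],
    [[0.01, -0.0008, 0.0468], [0, 0, 0]],
    [[0.01, -0.0008, 0.0468], [0, 0, 0]],
    [[0.01, -0.0008, 0.0468], [0, 0, 0]],
    [[0.01, -0.0008, 0.0468], [0, 0, 0]],
    [[0.01, -0.0008, 0.0468], [0, 0, 0]],
    [[0, 0, 0], [0, 0, 0]],
    [[0, 0, 0], [0, 0, 0]],
  ],
)

```text
clock: 20.72
ee_pos: [0.5451, 0.2922, 0.1567]
tcp_rot: [3.106, 0.418, 2.964]
wrist_force: [0.5, 0.6, 0.6]
finger_gap: 1.001
finger_force: 0.0
```

Run:
```python
from k import *
go(F+.014*N,Rk(3.22))
```

```text
joints [-0.07  0.48 -0.86  1.99  1.03  0.83 -0.15] pos [0.5451 0.2922 0.1567] shift/400 [ 0.0011 -0.0016  0.166 ]
turn/pi [0.0007 0.0001 0.0008]
```

>>> drive_tool(
  targets=[
    [[0.001, -0.0016, 0.03], [0, 0, 0]],
    [[0, 0, 0.04], [0, 0, 0]],
    [[0, 0, 0.04], [0, 0, 0]],
    [[0, 0, 0.03], [0, 0, 0]],
    [[0, 0, 0.02], [0, 0, 0]],
    [[0, 0, 0.006], [0, 0, 0]],
    [[0, 0, 0], [0, 0, 0]],
    [[0, 0, 0], [0, 0, 0]],
  ],
)

```text
clock: 21.72
ee_pos: [0.5711, 0.2893, 0.0959]
tcp_rot: [3.106, 0.419, 2.965]
wrist_force: [-0.4, 0.3, 0.4]
finger_gap: 1.002
finger_force: 0.0
```

>>> drive_tool(
  targets=[
    [[0, 0, 0], [0, 0, 0]],
    [[0, 0, 0], [0, 0, 0]],
    [[0, 0, 0], [0, 0, 0]],
    [[0, 0, 0], [0, 0, 0]],
    [[0, 0, 0], [0, 0, 0]],
    [[0, 0, 0], [0, 0, 0]],
    [[0, 0, 0], [0, 0, 0]],
    [[0, 0, 0], [0, 0, 0]],
    [[0, 0, 0], [0, 0, 0]],
    [[0, 0, 0], [0, 0, 0]],
  ],
  jaw=0,
  squeeze=40,
)

```text
clock: 22.98
ee_pos: [0.5711, 0.2895, 0.0957]
tcp_rot: [3.106, 0.418, 2.965]
wrist_force: [0.1, 2.9, 2.6]
finger_gap: 0.25
finger_force: 42.2
```

>>> drive_tool(
  targets=[
    [[0, 0, 0], [0, 0, 0.02]],
    [[0, 0, 0], [0, 0, 0.0371]],
    [[0, 0, 0], [0, 0, 0.0371]],
    [[0, 0, 0], [0, 0, 0.0371]],
    [[0, 0, 0], [0, 0, 0.0371]],
    [[0, 0, 0], [0, 0, 0.0371]],
    [[0, 0, 0], [0, 0, 0.0371]],
    [[0, 0, 0], [0, 0, 0.0371]],
    [[0, 0, 0], [0, 0, 0.0371]],
    [[0, 0, 0], [0, 0, 0.0371]],
    [[0, 0, 0], [0, 0, 0.02]],
    [[0, 0, 0], [0, 0, 0]],
    [[0, 0, 0], [0, 0, 0]],
    [[0, 0, 0], [0, 0, 0]],
  ],
)

```text
clock: 24.72
ee_pos: [0.5708, 0.2892, 0.0955]
tcp_rot: [2.741, 0.127, 1.773]
wrist_force: [-3.7, 1.6, 4.8]
finger_gap: 0.251
finger_force: 42.7
```

Run:
```python
from k import *
go(F+.014*N,Rk(4.398))
for n in("scene","side"):
    im,d,c,T=grab(n); p=cloud(d,c,T); knob(p)
cv2.imwrite("pics/side3.png",cv2.resize(im[230:380,130:330,::-1],(600,450),interpolation=cv2.INTER_CUBIC))
```

```text
joints [-0.21  0.55 -0.64  1.99  1.11  0.71 -1.39] pos [0.5708 0.2892 0.0955] shift/400 [-0.0002  0.002  -0.0002]
turn/pi [ 0.0003 -0.0006  0.0025]
top h 0.046989850745403676 113
((0.0030029453337192535, 0.009297067299485207), (0.04739033058285713, 0.052432410418987274), 14.560725212097168)
face h 0.00027105218574076704
pca dial mod pi 1.0374693594973847
top h 0.04730569340081007 469
((-0.005907862447202206, -0.009710796177387238), (0.04967651143670082, 0.043536558747291565), 44.282066345214844)
face h 0.00014707015293852254
pca dial mod pi 1.5033780463194306
```

View pics/side3.png

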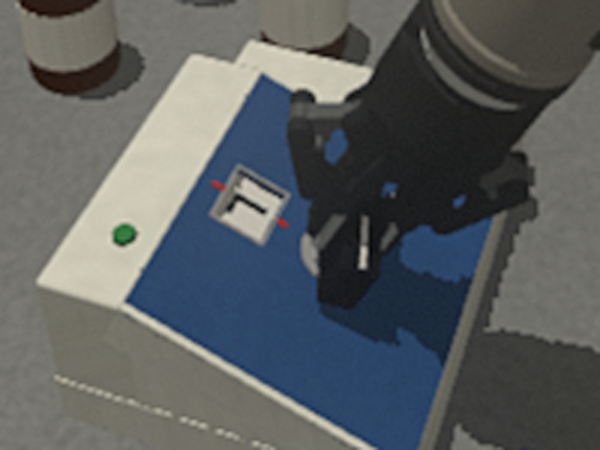

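The window at (250,207) shows 7 between the ticks. I'll release and back off.

>>> drive_tool(
  targets=[
    [[0, 0, 0], [0, 0, 0]],
    [[0, 0, 0], [0, 0, 0]],
    [[0, 0, 0], [0, 0, 0]],
    [[0, 0, 0], [0, 0, 0]],
    [[0, 0, 0], [0, 0, 0]],
    [[0, 0, 0], [0, 0, 0]],
    [[0, 0, 0], [0, 0, 0]],
    [[0, 0, 0], [0, 0, 0]],
  ],
  jaw=1,
)

```text
clock: 25.82
ee_pos: [0.5711, 0.2889, 0.0954]
tcp_rot: [2.741, 0.127, 1.772]
wrist_force: [-0.8, 0.5, -0.3]
finger_gap: 1.001
finger_force: 0.0
```

>>> drive_tool(
  targets=[
    [[0, 0, -0.02], [0, 0, 0]],
    [[0, 0, -0.03], [0, 0, 0]],
    [[0, 0, -0.05], [0, 0, 0]],
    [[0, 0, -0.06], [0, 0, 0]],
    [[0, 0, -0.06], [0, 0, 0]],
    [[0, 0, -0.06], [0, 0, 0]],
    [[0, 0, -0.06], [0, 0, 0]],
    [[0, 0, -0.05], [0, 0, 0]],
    [[0, 0, -0.02], [0, 0, 0]],
    [[0, 0, 0], [0, 0, 0]],
    [[0, 0, 0], [0, 0, 0]],
  ],
)

```text
clock: 27.2
ee_pos: [0.5045, 0.2944, 0.2445]
tcp_rot: [2.742, 0.128, 1.772]
wrist_force: [-0.6, -0.1, -0.5]
finger_gap: 1.001
finger_force: 0.0
```

Run:
```python
from k import *
from scipy import ndimage as nd
for n in("side","wrist"):
    im,d,c,T=grab(n); p=cloud(d,c,T); print(n); knob(p)
    hsv=cv2.cvtColor(im,cv2.COLOR_RGB2HSV);H,S=hsv[...,0],hsv[...,1]
    m=((H<6)|(H>174))&(S>140)&(p[...,2]>.12); q=p[m]
    if len(q): print("ball",len(q),cv2.minEnclosingCircle(q[:,:2].astype(np.float32)),q[:,2].max())
print("tip est",B+Rb@[-.078,-.092,.152])
go([.46,.165,.30])
```

```text
side
top h 0.0470706104782643 573
((-0.0005475487560033798, -0.0009454898536205292), (0.07257891446352005, 0.022357113659381866), 72.3631820678711)
face h 0.00021281372887013532
pca dial mod pi 1.2454101530517052
ball 153 ((0.46704089641571045, 0.22184893488883972), 0.0800580233335495) 0.33099330649885117
wrist
top h 0.04587246975647065 1680
((-0.0012697943020612001, -0.0011250562965869904), (0.07166314125061035, 0.02173556387424469), 72.02111053466797)
face h -0.0010546825876095944
pca dial mod pi 1.249840439212982
ball 603 ((0.5117638111114502, 0.1644992083311081), 0.012546360492706299) 0.16521973613395108
tip est [0.51256695 0.16227052 0.152     ]
joints [-0.11  0.27 -0.82  1.98  0.74  0.87 -1.12] pos [0.5045 0.2945 0.2443] shift/400 [-0.3104 -0.1209 -0.16  ]
```

Run:
```python
from k import *
Rd=R.from_euler('xyz',[np.pi,0,1.476]).as_matrix()
go(B+Rb@[-.148,-.092,.25],Rd)
print(B+Rb@[-.148,-.092,.25],B+Rb@[-.002,-.092,.152], Rd.T@Rb@[1,0,0])
```

```text
joints [-0.11  0.27 -0.82  1.98  0.74  0.87 -1.12] pos [0.5045 0.2945 0.2443] shift/400 [-0.2766 -0.2051 -0.0635]
turn/pi [0.132  0.0211 0.1009]
[0.44287928 0.16887568 0.25      ] [0.58822786 0.1550992  0.152     ] [2.96326791e-04 9.99999956e-01 1.22464675e-16]
```

>>> drive_tool(
  targets=[
    [[-0.0346, -0.0256, -0.0079], [0, 0, 0]],
    [[-0.0346, -0.0256, -0.0079], [0, 0, 0]],
    [[-0.0346, -0.0256, -0.0079], [0, 0, 0]],
    [[-0.0346, -0.0256, -0.0079], [0, 0, 0]],
    [[-0.0346, -0.0256, -0.0079], [0, 0, 0]],
    [[-0.0346, -0.0256, -0.0079], [0, 0, 0]],
    [[-0.0346, -0.0256, -0.0079], [0, 0, 0]],
    [[-0.0346, -0.0256, -0.0079], [0, 0, 0]],
    [[0, 0, 0], [0.0264, 0.0042, 0.0202]],
    [[0, 0, 0], [0.0264, 0.0042, 0.0202]],
    [[0, 0, 0], [0.0264, 0.0042, 0.0202]],
    [[0, 0, 0], [0.0264, 0.0042, 0.0202]],
    [[0, 0, 0], [0.0264, 0.0042, 0.0202]],
    [[0, 0, 0], [0, 0, 0]],
    [[0, 0, 0], [0, 0, 0]],
  ],
  jaw=0,
)

```text
clock: 29.18
ee_pos: [0.4425, 0.1689, 0.2506]
tcp_rot: [3.139, -0.0, 1.477]
wrist_force: [-0.1, 1.1, 0.4]
finger_gap: -0.002
finger_force: 0.0
```

Run:
```python
from k import *
Rd=R.from_euler('xyz',[np.pi,0,1.476]).as_matrix()
go(B+Rb@[-.148,-.092,.138],Rd)
```

```text
joints [ 0.19  0.2  -0.76  1.96  0.16  1.04 -0.74] pos [0.4425 0.1689 0.2506] shift/400 [-1.000e-04  2.000e-04  2.815e-01]
turn/pi [ 0.0009 -0.      0.0004]
```

>>> drive_tool(
  targets=[
    [[0, 0, 0.03], [0, 0, 0]],
    [[0, 0, 0.05], [0, 0, 0]],
    [[0, 0, 0.06], [0, 0, 0]],
    [[0, 0, 0.06], [0, 0, 0]],
    [[0, 0, 0.05], [0, 0, 0]],
    [[0, 0, 0.03], [0, 0, 0]],
    [[0, 0, 0], [0, 0, 0]],
  ],
)

```text
clock: 30.05
ee_pos: [0.4424, 0.1692, 0.1379]
tcp_rot: [-3.142, -0.0, 1.477]
wrist_force: [0.4, -0.1, 0.6]
finger_gap: -0.001
finger_force: 0.0
```

>>> drive_tool(
  targets=[
    [[0, 0.02, 0], [0, 0, 0]],
    [[0, 0.02, 0], [0, 0, 0]],
    [[0, 0.02, 0], [0, 0, 0]],
    [[0, 0.02, 0], [0, 0, 0]],
    [[0, 0.02, 0], [0, 0, 0]],
    [[0, 0.02, 0], [0, 0, 0]],
    [[0, 0.02, 0], [0, 0, 0]],
    [[0, 0.02, 0], [0, 0, 0]],
    [[0, 0.02, 0], [0, 0, 0]],
    [[0, 0.02, 0], [0, 0, 0]],
    [[0, 0.02, 0], [0, 0, 0]],
    [[0, 0.02, 0], [0, 0, 0]],
    [[0, 0, 0], [0, 0, 0]],
  ],
)

```text
clock: 31.68
ee_pos: [0.5396, 0.1601, 0.1387]
tcp_rot: [3.14, -0.001, 1.475]
wrist_force: [0.2, -0.6, 0.4]
finger_gap: -0.003
finger_force: 0.0
```

```bash
cat > l.py <<'E'
from k import *
im,d,c,T=grab("side"); p=cloud(d,c,T); q=(p-B)@Rb
hsv=cv2.cvtColor(im,cv2.COLOR_RGB2HSV);H,S=hsv[...,0],hsv[...,1]
m=((H<6)|(H>174))&(S>140)&(q[...,2]>.11)&(q[...,2]<.2)&(abs(q[...,1]+.092)<.03); print("ball box",m.sum(),np.round(np.median(q[m],0),4),np.round(q[m].min(0),4),np.round(q[m].max(0),4))
o=env.get_obs(); print("tcp box",np.round((o["ee_pos"]-B)@Rb,4),o["wrist_force"])
E
python3 l.py
```

```text
ball box 130 [-0.0266 -0.0842  0.1679] [-0.0376 -0.0947  0.1491] [-0.0144 -0.0766  0.1748]
tcp box [-0.0513 -0.0917  0.1387] [-0.87290458 -0.46140506 -1.30894829]
```

>>> drive_tool(
  targets=[
    [[0, 0.012, 0], [0, 0, 0]],
    [[0, 0.012, 0], [0, 0, 0]],
    [[0, 0.012, 0], [0, 0, 0]],
    [[0, 0.012, 0], [0, 0, 0]],
    [[0, 0.006, 0], [0, 0, 0]],
    [[0, 0, 0], [0, 0, 0]],
  ],
)

```text
clock: 32.48
ee_pos: [0.5607, 0.1581, 0.1389]
tcp_rot: [3.14, -0.001, 1.476]
wrist_force: [0.4, -0.1, -0.3]
finger_gap: 0.004
finger_force: 0.0
```

```bash
python3 l.py
```

```text
ball box 122 [-0.0059 -0.0844  0.1608] [-0.0149 -0.095   0.1459] [ 0.0055 -0.0779  0.1687]
tcp box [-0.0298 -0.0915  0.1389] [-0.15725867 -0.40390019  0.35469683]
```

>>> drive_tool(
  targets=[
    [[0, 0.006, 0], [0, 0, 0]],
    [[0, 0.005, 0], [0, 0, 0]],
    [[0, 0, 0], [0, 0, 0]],
  ],
)

```text
clock: 32.9
ee_pos: [0.5633, 0.1579, 0.1386]
tcp_rot: [-3.14, 0.0, 1.477]
wrist_force: [-5.3, -0.0, 3.7]
finger_gap: -0.003
finger_force: 2.7
```

```bash
python3 l.py
```

```text
ball box 127 [-0.0042 -0.0843  0.1595] [-0.014  -0.096   0.1443] [ 0.0075 -0.0778  0.1702]
tcp box [-0.027  -0.0916  0.1386] [-4.5249752   0.62430754  2.78859069]
```

The force rose to 5 N, so the lever is at its stop. I'll back off and check everything.

>>> drive_tool(
  targets=[
    [[0, -0.02, 0], [0, 0, 0]],
    [[0, -0.04, 0], [0, 0, 0]],
    [[0, -0.06, 0], [0, 0, 0]],
    [[0, -0.06, 0], [0, 0, 0]],
    [[0, -0.04, 0], [0, 0, 0]],
    [[0, -0.02, 0], [0, 0, 0]],
    [[0, 0, -0.05], [0, 0, 0]],
    [[0, 0, -0.1], [0, 0, 0]],
    [[0, 0, -0.1], [0, 0, 0]],
    [[0, 0, -0.05], [0, 0, 0]],
    [[0, 0, 0], [0, 0, 0]],
    [[0, 0, 0], [0, 0, 0]],
    [[0, 0, 0], [0, 0, 0]],
  ],
)

```text
clock: 34.58
ee_pos: [0.4685, 0.1664, 0.2575]
tcp_rot: [-3.141, -0.0, 1.476]
wrist_force: [-0.8, 0.2, 0.1]
finger_gap: -0.004
finger_force: 0.0
```

```bash
python3 l.py
python3 - <<'E'
from k import *
im,d,c,T=grab("side"); p=cloud(d,c,T); knob(p)
cv2.imwrite("pics/fin.png",cv2.resize(im[...,::-1],(800,600)))
E
```

```text
ball box 137 [-0.0045 -0.0845  0.1597] [-0.0137 -0.0977  0.1444] [ 0.0082 -0.0782  0.1666]
tcp box [-0.1223 -0.0919  0.2577] [ 0.73309646  0.82596394 -0.10487047]
top h 0.04710123914178543 571
((-0.00040931731928139925, -0.0007530003786087036), (0.07303263992071152, 0.022351190447807312), 72.31559753417969)
face h 0.00021787880646904895
pca dial mod pi 1.2488696725770936
```

View pics/fin.png

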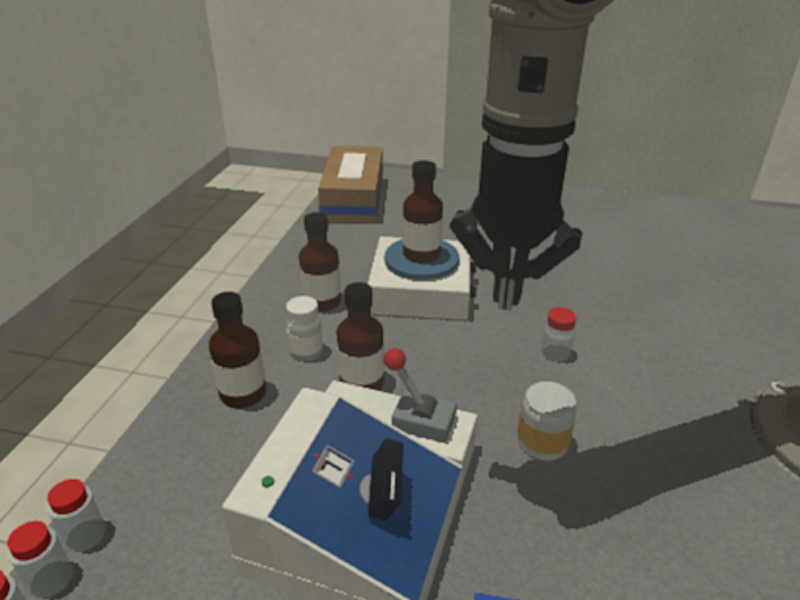

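The bottle is upright on the plate at (423,215), the window at (333,465) shows 7, and the lever is over to the back with its ball at (395,358). The jars and the tin haven't moved.

```bash
python3 -c "
from plant import env
print(env.finish_job())"
```

```text
the job is handed in; nothing more can be done
None
```

The job is handed in, at about 35 s of the 72 s: the bottle stands upright on the plate, within about 2 mm of its centre; the dial rests on 7 (about 4.39 rad); the lever is pushed to its far stop; and the jars and tin look unmoved in the last picture. No verdict came back.

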